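# Sort the coupler rack's odds and ends into trays

### The arm

A 6-joint arm with a two-finger parallel gripper is mounted at the origin on the work surface. World frame = base frame: x ahead of the robot, y to its left, z up, the work surface at z = 0. Lengths are in mm, angles in rad, forces in N, time in s.
With the tool pointing down it reaches from about 350 to 975 mm from the base axis. Payload 7.1 kg.
Tool frame: the origin (TCP) lies at the very end of the fingers, on their centre line; the grasp point (between the pads) lies ctrl.hold_point_z behind it (ctrl.hold_point_z is the distance from the TCP to the grasp point, in mm); z points along the fingers, y is the line along which they close (so a half turn about z gives the same grasp; the last joint's range is limited). The gripper opens to 88 mm and grips with 3 to 60 N. Pads are 20 mm wide; open, the fingers measure 115 mm over their backs; the gripper's body (75 mm by 178 mm) begins 61 mm behind the grasp point.
Start: joints at [-1.162, 0.423, 1.63, -0, 1.089, -0.019], TCP at [259.309, -568.651, 222.675] pointing down, gripper open.
Joint ranges: [-3, 3], [-0.9, 2.11], [0.09, 2.58], [-1.31, 4.45], [0.11, 2.69], [-2.54, 2.54]. Speed limits (rad/s): [2.39, 2.39, 3.01, 3.14, 3.14, 3.14].

### API

Orientations are given as a rotation vector (axis times angle).
In Python, from workcell import ctrl gives the robot as it stands. The module is installed in compiled form; this text tells all that it offers.
- The arm moves only by the shell command python3 -m creep 'ROWS'. ROWS is JSON, a list of rows, each an object with "translation": the shift along the tool's x, y, z in mm, a list of three; "angular": the turn, a rotation vector about the tool's x, y, z in rad, a list of three; "jaw": the opening, from 0 (shut) to 1 (fully open). A call has exactly 8 rows; each row is the pose to reach, as a shift and turn from the pose commanded when the call began, along the tool's axes at that moment; what a row does not reach only later rows make up. A row lasts 1/8 s, in which the tool goes at most 62.5 mm and 10.7 degrees, less where a joint would pass 70% of its speed; a pose out of reach is approached as far as the arm can. A call with a gripper value outside its range is refused whole. The fingers move at their own pace and stop on an object; the grip force is fixed at half the most. Time passes only in rows, so rows that repeat a pose let the fingers close, or fill a call up. It gives the time, the measured TCP pose, the force, the opening and the grip force at its end, in the units of the state.
- ctrl.get_obs(): the state, without advancing time (a new reading comes with each control period).
- ctrl.get_image(name): name is "scene" or "side" or "wrist"; returns the picture (384x512x3 uint8, red, green, blue); there is no depth.
- ctrl.camera_info(name): a dict with "camera_matrix" (3x3 intrinsics, pixels), "world_from_camera" (4x4, takes a point from camera to world coordinates). Camera axes: x right, y up, looking along -z (the intrinsics and any distortion apply to the point x, -y, -z); pixel columns grow to the right and rows downward; lengths in mm; the calibration is good to about 2 mm. A picture is of the moment at which its call begins: read the wrist's pose just before it. camera_info takes no time and is no camera call; for the wrist camera it gives the pose at the moment of the call.
- ctrl.close_job(): hands the job in; it is judged then, once.
Trained networks look in the newest picture that a camera, given by its name, has taken for a name from the list of things; names that differ only in an ending like _2 or _b are one class to them, and where a whole thing is asked for, a point or a joint stands for the part that bears it (a point fixed in the world has none). Each returns a list of dicts, best first, with "score" (0 to 1); they miss things now and then, are a little off and sometimes report something else, mostly with a low value. They report only what shows in the picture. A call takes as long as a camera call.
- ctrl.look_for(camera, label): "rect" ([left, top, right, bottom] in pixels, round what is visible of it).
The state is a dict: "t": time; "qpos": joint angles; "qvel": joint speeds; "joint_torque": joint torques, N m; "ee_pos": TCP position; "orientation": TCP orientation; "ft_force": force on the tool from outside, world axes, zero at the start; "moment": the same for the moment, N m; "width": finger opening in mm; "grasp_force": force on a finger pad.
Only numpy, scipy, OpenCV 4.12 (cv2) and the standard library are available. Lean on these libraries where they do the work, as an engineer would, in place of code of your own. Each camera call takes 0.05 s, during which the arm holds its last target. There are 200 camera calls.

### The job

First put the dented, rusty joint pin into the red scrap tray, before moving any other part. Then sort the rest: the two good metal parts (the straight bright joint pin and the bronze bushing) into the blue tray, and the two non-metal parts (the black rubber foot pad and the red nylon mallet head) into the yellow tray. Set each part down flat on the tray floor, the same way up as it lies now, without dropping it or leaving one on top of another, and leave the green, white-lidded grease tin and the spanner where they are.

Things in the scene. Friction and masses are not known exactly. Their poses are not given: they have to be found in the camera images.
- dented_pin: the dented joint pin: rust-brown with dark dents, visibly bent. Lies along its x: 100 mm long, round shank 18 mm in diameter, a 26 mm square head 14 mm long at each end, on whose flats it rests. Origin: on the shank's axis half way along, at the bend, 13 mm above what it rests on; from there the shank runs to both ends bent 7 degrees towards -y, so the heads sit 5 mm to -y. Grip the middle of the shank across y
- sound_pin: the good joint pin: straight, bright steel, else like the dented one. Lies along its x: 100 mm long, round shank 18 mm in diameter, a 26 mm square head 14 mm long at each end, on whose flats it rests. Origin: on the shank's axis half way along, 13 mm above what it rests on. Grip the middle of the shank across y
- bushing: short bronze bushing standing on end: tube 40 mm outside diameter, 26 mm bore, 40 mm high. Origin: centre of its underside; z up along the bore
- foot_pad: black rubber foot pad: round flange 50 mm in diameter and 12 mm thick, on it a round boss 34 mm in diameter up to 32 mm above the underside (grip the boss). Origin: centre of its underside; z up
- mallet_head: red nylon mallet head: 82 mm long along its x, two round 40 mm faces on a middle block 36 mm (x) by 42 mm (y) by 44 mm high, on which it stands; dark handle hole on top. Grip the block across y. Origin: centre of its underside; z up
- red_tray: open sheet-metal tray painted red, outside 160 mm along its x by 170 mm along its y, 22 mm high, walls and floor 4 mm thick, fixed to the bench; the scrap tray. Origin: centre of its underside; z up. The inner floor lies 4 mm above the origin
- blue_tray: open sheet-metal tray painted blue, outside 160 mm along its x by 170 mm along its y, 22 mm high, walls and floor 4 mm thick, fixed to the bench; for good metal parts. Origin: centre of its underside; z up. The inner floor lies 4 mm above the origin
- yellow_tray: open sheet-metal tray painted yellow, outside 160 mm along its x by 170 mm along its y, 22 mm high, walls and floor 4 mm thick, fixed to the bench; for rubber and nylon parts. Origin: centre of its underside; z up. The inner floor lies 4 mm above the origin
- grease_tin: bystander: closed green tin with a white lid, 66 mm in diameter, 55 mm high, standing on the bench to the left of the work; leave alone. Origin: centre of its underside
- spanner: bystander: steel spanner 170 mm long lying along its x on the bench to the right of the work; leave alone. Origin: its underside near mid length

How it is judged (in metres and radians):
On the way:
1. the dented pin lies released in the red tray while the other four parts are still where they started (within 40 mm) (x of dented_pin in the frame of red_tray between -0.07 and 0.07 m and y of dented_pin in the frame of red_tray between -0.075 and 0.075 m and z of dented_pin in the frame of red_tray between 0.013 and 0.021 m and angle between dented_pin's own x axis and vertical between 1.42 and 1.72 rad and linear speed of dented_pin below 0.02 m/s and contact force between the fingers and dented_pin below 0.1 N and distance of each of sound_pin, bushing, foot_pad, mallet_head from where it was at the start of the episode below 0.04 m), for 0.2 s.
At the end, for the whole second after the job is handed in: Dented pin in the red tray, sound pin and bushing in the blue, foot pad and mallet head in the yellow: each origin within 70 mm (x) and 75 mm (y) of its tray's centre, at rest on the floor (height within 4 mm), pins level and the others upright within 0.15 rad, released (x of dented_pin in the frame of red_tray between -0.07 and 0.07 m and y of dented_pin in the frame of red_tray between -0.075 and 0.075 m and z of dented_pin in the frame of red_tray between 0.013 and 0.021 m and angle between dented_pin's own x axis and vertical between 1.42 and 1.72 rad and linear speed of each of dented_pin, sound_pin, bushing, foot_pad, mallet_head below 0.02 m/s and contact force between the fingers and dented_pin below 0.1 N and x of sound_pin in the frame of blue_tray between -0.07 and 0.07 m and y of sound_pin in the frame of blue_tray between -0.075 and 0.075 m and z of sound_pin in the frame of blue_tray between 0.013 and 0.021 m and angle between sound_pin's own x axis and vertical between 1.42 and 1.72 rad and contact force between the fingers and sound_pin below 0.1 N and x of bushing in the frame of blue_tray between -0.07 and 0.07 m and y of bushing in the frame of blue_tray between -0.075 and 0.075 m and z of bushing in the frame of blue_tray between 0 and 0.008 m and angle between each of bushing, foot_pad, mallet_head's own z axis and vertical below 0.15 rad and contact force between the fingers and bushing below 0.1 N and x of foot_pad in the frame of yellow_tray between -0.07 and 0.07 m and y of foot_pad in the frame of yellow_tray between -0.075 and 0.075 m and z of foot_pad in the frame of yellow_tray between 0 and 0.008 m and contact force between the fingers and foot_pad below 0.1 N and x of mallet_head in the frame of yellow_tray between -0.07 and 0.07 m and y of mallet_head in the frame of yellow_tray between -0.075 and 0.075 m and z of mallet_head in the frame of yellow_tray between 0 and 0.008 m and contact force between the fingers and mallet_head below 0.1 N); the robot touches nothing.
It fails at once if the grease tin or the spanner is moved by more than 30 mm (distance of any of grease_tin, spanner from where it was at the start of the episode above 0.03 m).
It fails at once if a part is let go in the air (untouched by the fingers more than 60 mm above the bench) ((height (world z) of sound_pin above 0.06 m and contact force between the fingers and sound_pin below 0.02 N) or (height (world z) of dented_pin above 0.06 m and contact force between the fingers and dented_pin below 0.02 N) or (height (world z) of bushing above 0.06 m and contact force between the fingers and bushing below 0.02 N) or (height (world z) of foot_pad above 0.06 m and contact force between the fingers and foot_pad below 0.02 N) or (height (world z) of mallet_head above 0.06 m and contact force between the fingers and mallet_head below 0.02 N)).
It also fails if it takes over 125 s, if anything falls off the work surface, if the arm or the gripper's body presses on something with over 40 N, if the wrist force passes 120 N, or if a joint passes its speed limit or range.

## Working session

There is one attempt and no reset: what is moved stays moved. The work goes in short steps, Python scripts to look and compute and a shell command to move; the robot and the scene stay as the last step left them, time stands still between calls to the robot, and variables do not carry over. Pictures are saved under pics/ and viewed, at most 14 in all, crops included, and the job is handed in when it is done.

```bash
mkdir -p pics; python3 - <<'E'
from workcell import ctrl
import cv2,numpy as np
print(ctrl.hold_point_z)
o=ctrl.get_obs();print(o['t'],o['ee_pos'],o['orientation'],o['width'])
ims=[]
for c in ['scene','side','wrist']:
    im=ctrl.get_image(c);cv2.imwrite(f'pics/{c}0.png',im[:,:,::-1])
    i=ctrl.camera_info(c);print(c,{k:(np.round(v,3).tolist() if hasattr(v,'shape') or isinstance(v,list) else v) for k,v in i.items()})
E
```

```text
18.700000000000003
0.0 [ 259.06532156 -568.17302749  221.91206766] [-3.06856075e+00 -6.66564080e-01  5.16777435e-04] 87.82594610819835
scene {'camera_matrix': [[373.26, 0.0, 257.298], [0.0, 373.26, 198.096], [0.0, 0.0, 1.0]], 'world_from_camera': [[0.816, -0.48, 0.322, 920.582], [0.577, 0.675, -0.459, -585.214], [0.003, 0.56, 0.828, 1072.062], [0.0, 0.0, 0.0, 1.0]]}
side {'camera_matrix': [[364.121, 0.0, 251.633], [0.0, 364.121, 193.699], [0.0, 0.0, 1.0]], 'world_from_camera': [[-0.894, 0.237, -0.38, 145.531], [-0.448, -0.478, 0.756, 769.898], [-0.003, 0.846, 0.533, 566.414], [0.0, 0.0, 0.0, 1.0]]}
wrist {'camera_matrix': [[290.502, 0.0, 258.429], [0.0, 290.502, 189.362], [0.0, 0.0, 1.0]], 'world_from_camera': [[0.416, 0.877, 0.241, 326.023], [-0.909, 0.402, 0.109, -538.032], [-0.002, -0.265, 0.964, 384.022], [0.0, 0.0, 0.0, 1.0]]}
```

View pics/scene0.png

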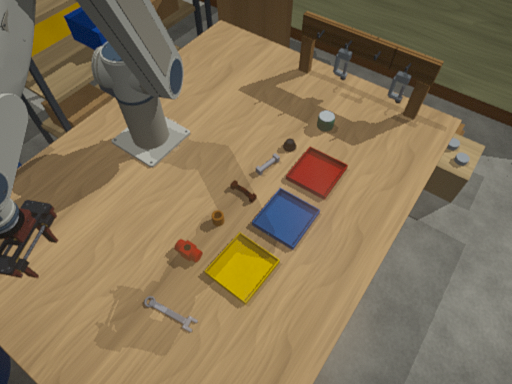

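View pics/side0.png

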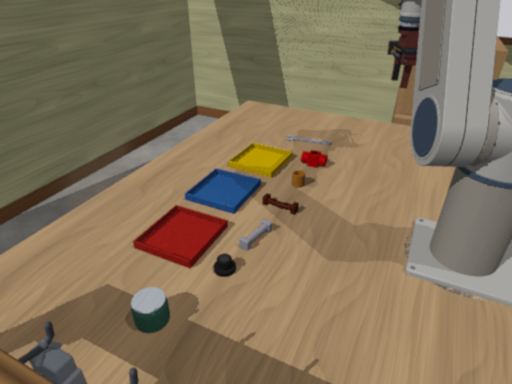

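The scene view shows everything: the dented pin at about (243,191), sound pin (267,165), bushing (217,218), pad (290,145), mallet (188,250), trays red (317,172), blue (286,218) and yellow (242,267). The side view agrees.

```bash
cat > h.py <<'E'
from workcell import ctrl
import numpy as np, cv2
from scipy.spatial.transform import Rotation as R
def ground(ci,px,z):
    K,T=np.array(ci['camera_matrix']),np.array(ci['world_from_camera'])
    d=np.linalg.inv(K)@[px[0],px[1],1]; d=T[:3,:3]@(d*[1,-1,-1])
    return (T[:3,3]+d*(z-T[2,3])/d[2])
def move(target_tcp,yaw=None):
    """shift in tool axes to TCP target; yaw = world angle wanted for the tool y (closing) axis"""
    o=ctrl.get_obs(); r=R.from_rotvec(o['orientation']); M=r.as_matrix()
    print('tcp',np.round(o['ee_pos'],1),'tool y yaw',np.round(np.degrees(np.arctan2(M[1,1],M[0,1])),1),'q6',round(o['qpos'][5],2),'t',round(o['t'],2))
    print('shift',np.round(M.T@(np.array(target_tcp)-o['ee_pos']),1))
    if yaw is not None:
        c=np.radians(yaw); y=np.array([np.cos(c),np.sin(c),0]);z=np.array([0,0,-1.])
        N=np.c_[np.cross(y,z),y,z]
        for s in (1,-1):
            print('turn',np.round((r.inv()*R.from_matrix(N*[s,s,1])).as_rotvec(),3))
E
python3 - <<'E'
from h import *
H=dict(dented_pin=13,sound_pin=13,bushing=20,foot_pad=14,mallet_head=22,red_tray=11,blue_tray=11,yellow_tray=11,grease_tin=28,spanner=4)
for c in ['scene','side']:
    ci=ctrl.camera_info(c)
    for n,h in H.items():
        d=ctrl.look_for(c,n)
        for e in d[:2]:
            l,t,r,b=e['rect']; print(c,n,round(e['score'],2),np.round(e['rect']),np.round(ground(ci,((l+r)/2,(t+b)/2),h)[:2]))
ci=ctrl.camera_info('scene')
for n,p,h in [('red',[(315,149),(347,169),(322,196),(287,174)],22),('blue',[(283,192),(319,214),(289,246),(252,219)],22),('yel',[(240,236),(279,265),(245,301),(206,270)],22),('dent',[(234,184),(253,198)],13),('sound',[(259,171),(277,158)],13),('mal',[(178,245),(199,256)],22)]:
    P=np.array([ground(ci,q,h)[:2] for q in p]);print(n,P.round().tolist(),P.mean(0).round())
E
```

```text
scene dented_pin 0.53 [230. 179. 256. 204.] [454.  -5.]
scene sound_pin 0.65 [254. 156. 278. 174.] [450. 137.]
scene bushing 0.54 [212. 212. 221. 226.] [ 450. -146.]
scene foot_pad 0.26 [257. 158. 279. 173.] [458. 141.]
scene mallet_head 0.73 [254. 156. 279. 172.] [455. 137.]
scene mallet_head 0.61 [172. 238. 203. 264.] [ 450. -291.]
scene red_tray 0.96 [286. 149. 350. 198.] [624. 215.]
scene blue_tray 0.75 [252. 188. 317. 250.] [631. -14.]
scene blue_tray 0.55 [286. 148. 345. 199.] [617. 211.]
scene yellow_tray 0.59 [206. 233. 278. 306.] [ 622. -239.]
scene yellow_tray 0.47 [253. 188. 319. 249.] [634. -10.]
scene grease_tin 0.64 [316. 111. 336. 131.] [522. 447.]
scene spanner 0.58 [149. 296. 198. 332.] [ 541. -458.]
scene spanner 0.22 [211. 209. 222. 226.] [ 440. -137.]
side dented_pin 0.59 [262. 195. 299. 214.] [444.   2.]
side sound_pin 0.57 [241. 220. 270. 252.] [445. 153.]
side bushing 0.48 [294. 172. 306. 190.] [ 438. -131.]
side foot_pad 0.62 [213. 256. 236. 274.] [462. 272.]
side mallet_head 0.59 [298. 148. 329. 167.] [ 450. -293.]
side red_tray 0.55 [135. 205. 230. 269.] [603. 232.]
side red_tray 0.22 [227. 144. 293. 177.] [ 609. -215.]
side blue_tray 0.97 [187. 166. 261. 215.] [622.   3.]
side yellow_tray 0.69 [229. 139. 291. 179.] [ 615. -224.]
side grease_tin 0.97 [129. 290. 169. 329.] [520. 449.]
side spanner 0.71 [286. 134. 329. 145.] [ 529. -467.]
red [[561.0, 301.0], [703.0, 286.0], [688.0, 131.0], [539.0, 142.0]] [623. 215.]
blue [[570.0, 68.0], [716.0, 63.0], [698.0, -94.0], [546.0, -81.0]] [633. -11.]
yel [[552.0, -154.0], [708.0, -165.0], [690.0, -314.0], [538.0, -306.0]] [ 622. -235.]
dent [[408.0, 3.0], [497.0, -7.0]] [453.  -2.]
sound [[446.0, 101.0], [465.0, 190.0]] [456. 145.]
mal [[413.0, -292.0], [491.0, -283.0]] [ 452. -287.]
```

```bash
python3 - <<'E'
from h import *
move([450,-2,180],85)
E
```

```text
tcp [ 259.3 -568.7  222.7] tool y yaw -65.5 q6 -0.02 t 1.15
shift [ 408.6 -436.5   42.7]
turn [ 0.     0.    -2.627]
turn [ 0.    -0.     0.515]
```

```bash
python3 -m creep '[{"translation":[50,-55,5],"angular":[0,0,0.06],"jaw":1},{"translation":[100,-109,11],"angular":[0,0,0.13],"jaw":1},{"translation":[140,-150,16],"angular":[0,0,0.19],"jaw":1},{"translation":[180,-192,20],"angular":[0,0,0.25],"jaw":1},{"translation":[220,-235,24],"angular":[0,0,0.3],"jaw":1},{"translation":[260,-278,28],"angular":[0,0,0.35],"jaw":1},{"translation":[300,-320,32],"angular":[0,0,0.4],"jaw":1},{"translation":[340,-363,36],"angular":[0,0,0.45],"jaw":1}]'; python3 - <<'E'
from h import *
move([450,-2,180],85)
E
```

```text
t: 2.15
ee_pos: [418.7, -95.5, 187.0]
orientation: [3.141, -0.038, 0.002]
ft_force: [1.1, -1.2, -0.4]
width: 87.9
grasp_force: 0.0
tcp [418.7 -95.5 187. ] tool y yaw -91.4 q6 1.34 t 2.15
shift [ 29.  -94.2   7. ]
turn [ 2.000e-03  0.000e+00 -3.078e+00]
turn [ 0.    -0.001  0.063]
```

```bash
python3 -m creep '[{"translation":[15,-47,3],"angular":[0,0,0.03],"jaw":1},{"translation":[29,-94,7],"angular":[0,0,0.06],"jaw":1},{"translation":[29,-94,7],"angular":[0,0,0.06],"jaw":1},{"translation":[29,-94,7],"angular":[0,0,0.06],"jaw":1},{"translation":[29,-94,7],"angular":[0,0,0.06],"jaw":1},{"translation":[29,-94,7],"angular":[0,0,0.06],"jaw":1},{"translation":[29,-94,7],"angular":[0,0,0.06],"jaw":1},{"translation":[29,-94,7],"angular":[0,0,0.06],"jaw":1}]'; python3 - <<'E'
from h import *
move([450,-2,180],85)
cv2.imwrite('pics/w1.png',ctrl.get_image('wrist')[:,:,::-1])
E
```

```text
t: 3.15
ee_pos: [449.1, -4.3, 179.7]
orientation: [-3.139, 0.13, -0.0]
ft_force: [-0.0, 0.5, -0.1]
width: 87.9
grasp_force: 0.0
tcp [449.1  -4.3 179.7] tool y yaw -94.8 q6 1.62 t 3.15
shift [ 0.7 -2.4 -0.3]
turn [ 0.    -0.    -3.137]
turn [-0.    -0.     0.004]
```

View pics/w1.png

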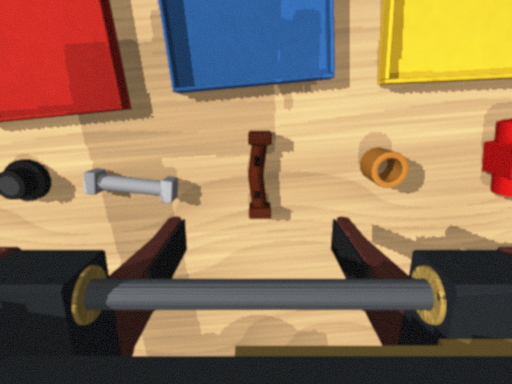

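The wrist picture shows the dented pin's heads at (260,137) and (260,211), the sound pin's at (92,182) and (170,189), the bushing's top at (390,168), and the pad at about (12,182). The near edges of the trays show too.

```bash
python3 - <<'E'
from h import *
ci=ctrl.camera_info('wrist')
for n,p,z in [('dent head far',(260,137),24),('dent head near',(260,212),24),('shank mid',(256.5,175),15),('sound L',(92,181),24),('sound R',(169,189),24),('sound mid',(131,184),20),('bush',(390,168),40),('pad boss',(12,183),32),('padflange',(25,180),8),('blue nl',(175,90),22),('blue nr',(333,78),22),('red nr',(129,107),22),('yel nl',(379,84),22)]:
    print(n,ground(ci,p,z).round(1)[:2])
E
```

```text
dent head far [493.6  -9. ]
dent head near [408.   -2.2]
shank mid [450.   -1.6]
sound L [460.1 183.3]
sound R [443.9  98.4]
sound mid [452.3 142.1]
bush [ 451.6 -143.2]
pad boss [466.6 266.6]
padflange [464.6 271.6]
blue nl [548.9  75.5]
blue nr [547.2 -88.9]
red nr [535.9 126.7]
yel nl [ 537.5 -136.4]
```

```bash
python3 -m creep '[{"translation":[1,-3,50],"angular":[0,0,0],"jaw":1},{"translation":[1,-3,100],"angular":[0,0,0],"jaw":1},{"translation":[1,-3,145],"angular":[0,0,0],"jaw":1},{"translation":[1,-3,168],"angular":[0,0,0],"jaw":1},{"translation":[1,-3,175],"angular":[0,0,0],"jaw":1},{"translation":[1,-3,175],"angular":[0,0,0],"jaw":0},{"translation":[1,-3,175],"angular":[0,0,0],"jaw":0},{"translation":[1,-3,175],"angular":[0,0,0],"jaw":0}]'; python3 -m creep '[{"translation":[0,0,0],"angular":[0,0,0],"jaw":0},{"translation":[0,0,0],"angular":[0,0,0],"jaw":0},{"translation":[0,0,0],"angular":[0,0,0],"jaw":0},{"translation":[0,0,0],"angular":[0,0,0],"jaw":0},{"translation":[0,0,-20],"angular":[0,0,0],"jaw":0},{"translation":[0,0,-60],"angular":[0,0,0],"jaw":0},{"translation":[0,0,-100],"angular":[0,0,0],"jaw":0},{"translation":[0,0,-100],"angular":[0,0,0],"jaw":0}]'; python3 - <<'E'
from h import *
move([620,213,104],85)
E
```

```text
t: 4.2
ee_pos: [451.1, -1.1, 5.6]
orientation: [-3.139, 0.129, -0.003]
ft_force: [-0.5, -0.3, -0.4]
width: 61.7
grasp_force: 0.0
t: 5.2
ee_pos: [452.1, -1.1, 106.7]
orientation: [-3.139, 0.129, -0.008]
ft_force: [0.7, 0.2, -2.9]
width: 17.9
grasp_force: 29.9
tcp [452.1  -1.1 106.7] tool y yaw -94.7 q6 1.62 t 5.2
shift [ 149.7 -227.2    3.6]
turn [ 0.008 -0.    -3.137]
turn [-0.    -0.005  0.005]
```

```bash
python3 -m creep '[{"translation":[25,-38,0],"angular":[0,0,0],"jaw":0},{"translation":[55,-83,0],"angular":[0,0,0],"jaw":0},{"translation":[85,-128,0],"angular":[0,0,0],"jaw":0},{"translation":[115,-173,0],"angular":[0,0,0],"jaw":0},{"translation":[138,-209,0],"angular":[0,0,0],"jaw":0},{"translation":[150,-227,0],"angular":[0,0,0],"jaw":0},{"translation":[150,-227,0],"angular":[0,0,0],"jaw":0},{"translation":[150,-227,0],"angular":[0,0,0],"jaw":0}]'; python3 - <<'E'
from h import *
move([620,213,10],85)
cv2.imwrite('pics/w2.png',ctrl.get_image('wrist')[:,:,::-1])
E
```

```text
t: 6.2
ee_pos: [616.9, 211.9, 102.9]
orientation: [3.138, -0.129, -0.005]
ft_force: [-0.3, -0.7, -1.8]
width: 17.5
grasp_force: 29.9
tcp [616.9 211.9 102.9] tool y yaw -94.7 q6 1.97 t 6.2
shift [ 3.3 -1.5 92.9]
turn [-5.000e-03  2.000e-03 -3.137e+00]
turn [0.001 0.003 0.005]
```

View pics/w2.png

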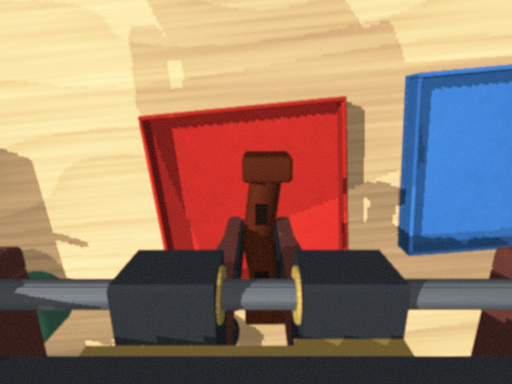

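The pin is held over the red tray, whose far corners are at (140,117) and (346,98). The blue tray's left corners are at (405,75) and (401,252).

```bash
python3 - <<'E'
from h import *
ci=ctrl.camera_info('wrist')
for n,p,z in [('red fl',(140,117),22),('red fr',(346,98),22),('blue fl',(405,75),22),('blue nl',(401,252),22)]:
    print(n,ground(ci,p,z).round(1)[:2])
E
```

```text
red fl [692.  302.5]
red fr [693.1 135.7]
blue fl [706.6  89.6]
blue nl [552.7  85.2]
```

```bash
python3 -m creep '[{"translation":[-2,-5,35],"angular":[0,0,0],"jaw":0},{"translation":[-2,-5,65],"angular":[0,0,0],"jaw":0},{"translation":[-2,-5,82],"angular":[0,0,0],"jaw":0},{"translation":[-2,-5,89],"angular":[0,0,0],"jaw":0},{"translation":[-2,-5,92],"angular":[0,0,0],"jaw":0},{"translation":[-2,-5,93],"angular":[0,0,0],"jaw":0},{"translation":[-2,-5,93],"angular":[0,0,0],"jaw":0},{"translation":[-2,-5,93],"angular":[0,0,0],"jaw":0}]'
```

```text
t: 7.25
ee_pos: [617.4, 218.1, 12.4]
orientation: [-3.139, 0.129, -0.002]
ft_force: [-0.8, -0.5, 0.5]
width: 17.8
grasp_force: 29.9
```

```bash
python3 -m creep '[{"translation":[0,0,2],"angular":[0,0,0],"jaw":0},{"translation":[0,0,3],"angular":[0,0,0],"jaw":0},{"translation":[0,0,3],"angular":[0,0,0],"jaw":0},{"translation":[0,0,3],"angular":[0,0,0],"jaw":0},{"translation":[0,0,3],"angular":[0,0,0],"jaw":0},{"translation":[0,0,3],"angular":[0,0,0],"jaw":0},{"translation":[0,0,3],"angular":[0,0,0],"jaw":0},{"translation":[0,0,3],"angular":[0,0,0],"jaw":0}]'
```

```text
t: 8.25
ee_pos: [617.6, 218.2, 12.0]
orientation: [-3.138, 0.129, -0.002]
ft_force: [-7.2, -3.7, 24.1]
width: 17.4
grasp_force: 29.9
```

```bash
python3 -m creep '[{"translation":[0,0,-2],"angular":[0,0,0],"jaw":0},{"translation":[0,0,-2],"angular":[0,0,0],"jaw":0.5},{"translation":[0,0,-2],"angular":[0,0,0],"jaw":0.5},{"translation":[0,0,-2],"angular":[0,0,0],"jaw":0.5},{"translation":[0,0,-2],"angular":[0,0,0],"jaw":0.5},{"translation":[0,0,-2],"angular":[0,0,0],"jaw":0.5},{"translation":[0,0,-20],"angular":[0,0,0],"jaw":0.5},{"translation":[0,0,-60],"angular":[0,0,0],"jaw":0.5}]'; python3 - <<'E'
from h import *
cv2.imwrite('pics/w3.png',ctrl.get_image('wrist')[:,:,::-1])
move([452,142,100],-10.8)
E
```

```text
t: 9.25
ee_pos: [615.8, 217.6, 68.6]
orientation: [3.138, -0.129, -0.005]
ft_force: [0.2, 0.4, -0.0]
width: 43.7
grasp_force: 0.0
tcp [619.6 218.9  75.2] tool y yaw -94.7 q6 1.97 t 9.3
shift [-160.6   90.3  -26. ]
turn [ 0.002 -0.006 -1.464]
turn [-0.007 -0.002  1.677]
```

View pics/w3.png

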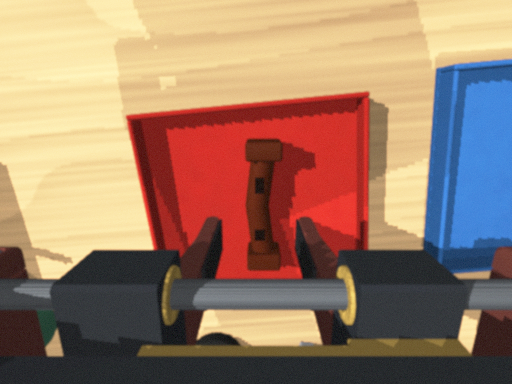

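The dented pin lies flat and free in the red tray. The sound pin is next.

```bash
python3 -m creep '[{"translation":[-20,11,-30],"angular":[0,0,-0.18],"jaw":0.5},{"translation":[-55,31,-35],"angular":[0,0,-0.36],"jaw":1},{"translation":[-90,51,-35],"angular":[0,0,-0.54],"jaw":1},{"translation":[-125,70,-35],"angular":[0,0,-0.72],"jaw":1},{"translation":[-155,87,-35],"angular":[0,0,-0.9],"jaw":1},{"translation":[-161,90,-35],"angular":[0,0,-1.08],"jaw":1},{"translation":[-161,90,-35],"angular":[0,0,-1.26],"jaw":1},{"translation":[-161,90,-35],"angular":[0,0,-1.44],"jaw":1}]'; python3 - <<'E'
from h import *
move([452,142,4],-10.8)
E
```

```text
t: 10.3
ee_pos: [449.6, 141.7, 104.9]
orientation: [2.439, 1.979, 0.003]
ft_force: [-0.0, -0.6, 0.8]
width: 87.8
grasp_force: 0.0
tcp [449.6 141.7 104.9] tool y yaw -11.9 q6 0.49 t 10.3
shift [  0.7   2.  100.9]
turn [ 0.002 -0.001 -0.019]
turn [-2.000e-03 -3.000e-03  3.123e+00]
```

```bash
python3 -m creep '[{"translation":[1,2,40],"angular":[0,0,-0.02],"jaw":1},{"translation":[1,2,75],"angular":[0,0,-0.02],"jaw":1},{"translation":[1,2,95],"angular":[0,0,-0.02],"jaw":1},{"translation":[1,2,101],"angular":[0,0,-0.02],"jaw":1},{"translation":[1,2,101],"angular":[0,0,-0.02],"jaw":0},{"translation":[1,2,101],"angular":[0,0,-0.02],"jaw":0},{"translation":[1,2,101],"angular":[0,0,-0.02],"jaw":0},{"translation":[1,2,101],"angular":[0,0,-0.02],"jaw":0}]'; python3 -m creep '[{"translation":[0,0,0],"angular":[0,0,0],"jaw":0},{"translation":[0,0,0],"angular":[0,0,0],"jaw":0},{"translation":[0,0,0],"angular":[0,0,0],"jaw":0},{"translation":[0,0,0],"angular":[0,0,0],"jaw":0},{"translation":[0,0,-20],"angular":[0,0,0],"jaw":0},{"translation":[0,0,-60],"angular":[0,0,0],"jaw":0},{"translation":[0,0,-85],"angular":[0,0,0],"jaw":0},{"translation":[0,0,-85],"angular":[0,0,0],"jaw":0}]'; python3 - <<'E'
from h import *
move([658,-2,90],-2)
E
```

```text
t: 11.3
ee_pos: [451.6, 142.2, 3.2]
orientation: [2.425, 1.997, 0.001]
ft_force: [0.6, 1.3, 0.5]
width: 51.3
grasp_force: 0.0
t: 12.3
ee_pos: [452.5, 142.4, 89.0]
orientation: [2.424, 1.996, 0.005]
ft_force: [-0.2, 0.1, -1.9]
width: 17.2
grasp_force: 30.0
tcp [452.5 142.4  89. ] tool y yaw -11.1 q6 0.47 t 12.3
shift [-102.3  229.4   -0.5]
turn [ 0.003 -0.001 -0.158]
turn [-2.000e-03 -5.000e-03  2.983e+00]
```

```bash
python3 -m creep '[{"translation":[-15,35,0],"angular":[0,0,-0.04],"jaw":0},{"translation":[-35,79,0],"angular":[0,0,-0.08],"jaw":0},{"translation":[-55,124,0],"angular":[0,0,-0.12],"jaw":0},{"translation":[-75,168,0],"angular":[0,0,-0.16],"jaw":0},{"translation":[-92,207,0],"angular":[0,0,-0.16],"jaw":0},{"translation":[-102,229,0],"angular":[0,0,-0.16],"jaw":0},{"translation":[-102,229,0],"angular":[0,0,-0.16],"jaw":0},{"translation":[-102,229,0],"angular":[0,0,-0.16],"jaw":0}]'; python3 - <<'E'
from h import *
move([658,-2,10],-2)
cv2.imwrite('pics/w4.png',ctrl.get_image('wrist')[:,:,::-1])
E
```

```text
t: 13.3
ee_pos: [654.7, -1.6, 86.0]
orientation: [-2.256, -2.183, 0.003]
ft_force: [-0.0, 0.7, -2.2]
width: 17.3
grasp_force: 30.0
tcp [654.7  -1.6  86. ] tool y yaw -1.9 q6 0.01 t 13.3
shift [-0.3  3.6 75.9]
turn [-0.003 -0.     0.002]
turn [ 0.    -0.005 -3.14 ]
```

View pics/w4.png

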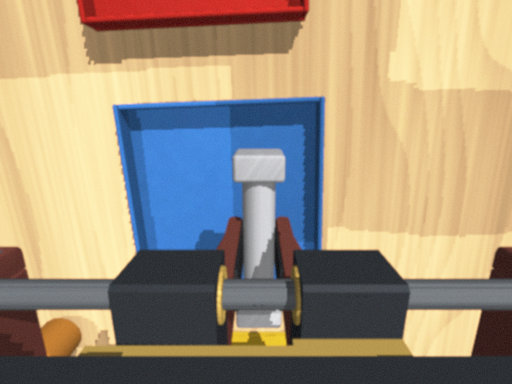

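The sound pin is held over the blue tray, whose upper corners are at (115,107) and (323,98).

```bash
python3 - <<'E'
from h import *
ci=ctrl.camera_info('wrist')
for n,p,z in [('blue near-left',(115,107),22),('blue far-left',(323,98),22),('far wall',(320,240),22)]:
    print(n,ground(ci,p,z).round(1)[:2])
E
```

```text
blue near-left [550.4  76.7]
blue far-left [706.2  78.3]
far wall [706.8 -36.7]
```

```bash
python3 -m creep '[{"translation":[-3,0,35],"angular":[0,0,0],"jaw":0},{"translation":[-3,0,55],"angular":[0,0,0],"jaw":0},{"translation":[-3,0,67],"angular":[0,0,0],"jaw":0},{"translation":[-3,0,72],"angular":[0,0,0],"jaw":0},{"translation":[-3,0,75],"angular":[0,0,0],"jaw":0},{"translation":[-3,0,77],"angular":[0,0,0],"jaw":0},{"translation":[-3,0,77],"angular":[0,0,0],"jaw":0},{"translation":[-3,0,77],"angular":[0,0,0],"jaw":0}]'
```

```text
t: 14.35
ee_pos: [656.6, -5.0, 11.1]
orientation: [2.258, 2.184, 0.001]
ft_force: [0.6, -0.2, -2.5]
width: 17.4
grasp_force: 30.0
```

```bash
python3 -m creep '[{"translation":[0,0,1],"angular":[0,0,0],"jaw":0},{"translation":[0,0,2],"angular":[0,0,0],"jaw":0},{"translation":[0,0,3],"angular":[0,0,0],"jaw":0},{"translation":[0,0,3],"angular":[0,0,0],"jaw":0},{"translation":[0,0,3],"angular":[0,0,0],"jaw":0},{"translation":[0,0,3],"angular":[0,0,0],"jaw":0},{"translation":[0,0,3],"angular":[0,0,0],"jaw":0},{"translation":[0,0,3],"angular":[0,0,0],"jaw":0}]'
```

```text
t: 15.35
ee_pos: [656.4, -4.9, 7.7]
orientation: [2.258, 2.185, 0.0]
ft_force: [-0.2, -0.4, -2.1]
width: 17.2
grasp_force: 30.0
```

```bash
python3 -m creep '[{"translation":[0,0,1],"angular":[0,0,0],"jaw":0},{"translation":[0,0,2],"angular":[0,0,0],"jaw":0},{"translation":[0,0,2],"angular":[0,0,0],"jaw":0},{"translation":[0,0,2],"angular":[0,0,0],"jaw":0},{"translation":[0,0,2],"angular":[0,0,0],"jaw":0.45},{"translation":[0,0,2],"angular":[0,0,0],"jaw":0.45},{"translation":[0,0,2],"angular":[0,0,0],"jaw":0.45},{"translation":[0,0,1],"angular":[0,0,0],"jaw":0.45}]'; python3 - <<'E'
from h import *
move([452,-143,110],85)
E
```

```text
t: 16.35
ee_pos: [656.2, -5.0, 6.5]
orientation: [-2.258, -2.184, 0.0]
ft_force: [0.5, 0.9, 0.1]
width: 39.5
grasp_force: 0.0
tcp [656.2  -5.    6.5] tool y yaw -1.9 q6 0.01 t 16.35
shift [-144.7 -199.6 -103.4]
turn [-0.    -0.    -1.517]
turn [-0.     0.     1.625]
```

```bash
python3 -m creep '[{"translation":[0,0,-45],"angular":[0,0,0],"jaw":0.45},{"translation":[0,0,-95],"angular":[0,0,0.18],"jaw":0.45},{"translation":[-30,-40,-104],"angular":[0,0,0.36],"jaw":1},{"translation":[-58,-80,-104],"angular":[0,0,0.54],"jaw":1},{"translation":[-87,-120,-104],"angular":[0,0,0.72],"jaw":1},{"translation":[-116,-160,-104],"angular":[0,0,0.9],"jaw":1},{"translation":[-140,-193,-104],"angular":[0,0,1.08],"jaw":1},{"translation":[-145,-200,-104],"angular":[0,0,1.26],"jaw":1}]'; python3 -m creep '[{"translation":[0,0,0],"angular":[0,0,0.18],"jaw":1},{"translation":[0,0,0],"angular":[0,0,0.34],"jaw":1},{"translation":[0,0,0],"angular":[0,0,0.34],"jaw":1},{"translation":[0,0,0],"angular":[0,0,0.34],"jaw":1},{"translation":[0,0,0],"angular":[0,0,0.34],"jaw":1},{"translation":[0,0,0],"angular":[0,0,0.34],"jaw":1},{"translation":[0,0,0],"angular":[0,0,0.34],"jaw":1},{"translation":[0,0,0],"angular":[0,0,0.34],"jaw":1}]'; python3 - <<'E'
from h import *
move([452,-143,5],88)
cv2.imwrite('pics/w5.png',ctrl.get_image('wrist')[:,:,::-1])
for n in ['bushing','mallet_head','yellow_tray']:
    print(n,[(round(e['score'],2),np.round(e['rect'])) for e in ctrl.look_for('wrist',n)[:2]])
E
```

```text
t: 17.35
ee_pos: [449.4, -144.1, 110.7]
orientation: [-3.113, -0.423, 0.002]
ft_force: [0.6, 0.2, -0.1]
width: 87.5
grasp_force: 0.0
t: 18.35
ee_pos: [451.7, -143.3, 110.7]
orientation: [-3.14, 0.097, 0.0]
ft_force: [0.1, 0.6, 0.2]
width: 87.7
grasp_force: 0.0
tcp [ 451.7 -143.3  110.7] tool y yaw -93.6 q6 1.3 t 18.35
shift [  0.3  -0.3 105.7]
turn [0.    0.    3.115]
turn [-0.     0.    -0.027]
bushing [(0.95, array([238., 172., 282., 225.]))]
mallet_head [(0.63, array([387., 140., 462., 241.]))]
yellow_tray [(0.71, array([250.,   0., 470.,  93.]))]
```

View pics/w5.png

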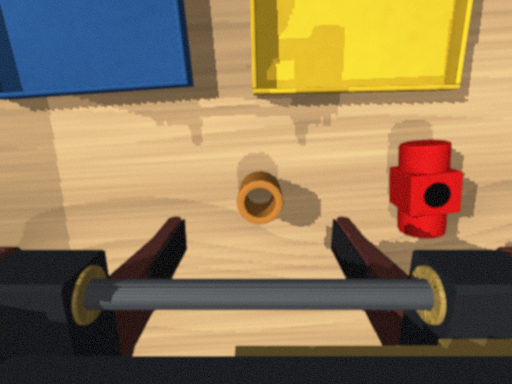

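The bushing's top is at (260,201), the mallet's handle hole at (438,195), and the yellow tray's near corners at (255,94) and (462,91).

```bash
python3 - <<'E'
from h import *
ci=ctrl.camera_info('wrist')
for n,p,z in [('bush',(260,201),40),('hole',(438,195),44),('mal far',(425,143),30),('mal near',(422,234),30),('yel nl',(255,94),22),('yel nr',(462,91),22)]:
    print(n,ground(ci,p,z).round(1)[:2])
E
```

```text
bush [ 450.9 -144.1]
hole [ 448.4 -290.2]
mal far [ 489.7 -283.6]
mal near [ 407.6 -288.3]
yel nl [ 537.3 -145.2]
yel nr [ 529.3 -314.4]
```

```bash
python3 -m creep '[{"translation":[0,0,40],"angular":[0,0,0],"jaw":1},{"translation":[0,0,75],"angular":[0,0,0],"jaw":1},{"translation":[0,0,97],"angular":[0,0,0],"jaw":1},{"translation":[0,0,105],"angular":[0,0,0],"jaw":1},{"translation":[0,0,105],"angular":[0,0,0],"jaw":0},{"translation":[0,0,105],"angular":[0,0,0],"jaw":0},{"translation":[0,0,105],"angular":[0,0,0],"jaw":0},{"translation":[0,0,105],"angular":[0,0,0],"jaw":0}]'; python3 -m creep '[{"translation":[0,0,0],"angular":[0,0,0],"jaw":0},{"translation":[0,0,0],"angular":[0,0,0],"jaw":0},{"translation":[0,0,-1],"angular":[0,0,0],"jaw":0},{"translation":[0,0,-15],"angular":[0,0,0],"jaw":0},{"translation":[0,0,-50],"angular":[0,0,0],"jaw":0},{"translation":[0,0,-85],"angular":[0,0,0],"jaw":0},{"translation":[0,0,-85],"angular":[0,0,0],"jaw":0},{"translation":[0,0,-85],"angular":[0,0,0],"jaw":0}]'; python3 - <<'E'
from h import *
move([593,-5,90],90)
E
```

```text
t: 19.55
ee_pos: [452.0, -143.4, 6.2]
orientation: [3.14, -0.098, 0.002]
ft_force: [1.4, -0.2, 1.1]
width: 51.2
grasp_force: 0.0
t: 20.55
ee_pos: [451.2, -143.1, 90.4]
orientation: [-3.14, 0.098, 0.001]
ft_force: [0.5, 0.4, -3.2]
width: 40.1
grasp_force: 30.0
tcp [ 451.2 -143.1   90.4] tool y yaw -93.6 q6 1.3 t 20.55
shift [ 133.  -146.6    0.4]
turn [1.000e-03 0.000e+00 3.079e+00]
turn [-0.     0.    -0.062]
```

```bash
python3 -m creep '[{"translation":[25,-28,0],"angular":[0,0,-0.06],"jaw":0},{"translation":[55,-61,0],"angular":[0,0,-0.06],"jaw":0},{"translation":[85,-94,0],"angular":[0,0,-0.06],"jaw":0},{"translation":[112,-124,0],"angular":[0,0,-0.06],"jaw":0},{"translation":[130,-146,0],"angular":[0,0,-0.06],"jaw":0},{"translation":[130,-146,0],"angular":[0,0,-0.06],"jaw":0},{"translation":[130,-146,30],"angular":[0,0,-0.06],"jaw":0},{"translation":[130,-146,50],"angular":[0,0,-0.06],"jaw":0}]'; python3 -m creep '[{"translation":[0,0,15],"angular":[0,0,0],"jaw":0},{"translation":[0,0,23],"angular":[0,0,0],"jaw":0},{"translation":[0,0,27],"angular":[0,0,0],"jaw":0},{"translation":[0,0,29],"angular":[0,0,0],"jaw":0},{"translation":[0,0,30],"angular":[0,0,0],"jaw":0},{"translation":[0,0,30],"angular":[0,0,0],"jaw":0},{"translation":[0,0,30],"angular":[0,0,0],"jaw":0},{"translation":[0,0,30],"angular":[0,0,0],"jaw":0}]'
```

```text
t: 21.55
ee_pos: [588.4, -6.1, 38.4]
orientation: [-3.142, 0.004, 0.006]
ft_force: [0.7, 0.2, -3.7]
width: 39.8
grasp_force: 30.0
t: 22.55
ee_pos: [590.6, -5.6, 10.9]
orientation: [-3.142, 0.004, -0.0]
ft_force: [-0.8, -0.6, -3.7]
width: 40.1
grasp_force: 30.0
```

Next come the last 2 mm, a release and a lift.

```bash
python3 -m creep '[{"translation":[0,0,1],"angular":[0,0,0],"jaw":0},{"translation":[0,0,2],"angular":[0,0,0],"jaw":0},{"translation":[0,0,2],"angular":[0,0,0],"jaw":0},{"translation":[0,0,2],"angular":[0,0,0],"jaw":0},{"translation":[0,0,2],"angular":[0,0,0],"jaw":0.65},{"translation":[0,0,2],"angular":[0,0,0],"jaw":0.65},{"translation":[0,0,2],"angular":[0,0,0],"jaw":0.65},{"translation":[0,0,2],"angular":[0,0,0],"jaw":0.65}]'; python3 -m creep '[{"translation":[0,0,-30],"angular":[0,0,0],"jaw":0.65},{"translation":[0,0,-80],"angular":[0,0,0],"jaw":0.65},{"translation":[0,0,-105],"angular":[0,0,0],"jaw":0.8},{"translation":[0,0,-105],"angular":[0,0,0],"jaw":1},{"translation":[0,0,-105],"angular":[0,0,0],"jaw":1},{"translation":[0,0,-105],"angular":[0,0,0],"jaw":1},{"translation":[0,0,-105],"angular":[0,0,0],"jaw":1},{"translation":[0,0,-105],"angular":[0,0,0],"jaw":1}]'; python3 - <<'E'
from h import *
move([448.5,-289,110],93)
cv2.imwrite('pics/w6.png',ctrl.get_image('wrist')[:,:,::-1])
E
```

```text
t: 23.55
ee_pos: [590.5, -5.6, 8.5]
orientation: [-3.142, 0.003, 0.0]
ft_force: [-0.2, -0.9, -0.0]
width: 57.1
grasp_force: 0.0
t: 24.55
ee_pos: [590.2, -5.7, 113.1]
orientation: [-3.142, 0.003, 0.002]
ft_force: [0.0, -1.2, 0.3]
width: 88.0
grasp_force: 0.0
tcp [590.2  -5.7 113.1] tool y yaw -90.1 q6 1.54 t 24.55
shift [-141.1  283.7    3.2]
turn [2.000e-03 0.000e+00 3.087e+00]
turn [-0.     0.001 -0.055]
```

View pics/w6.png

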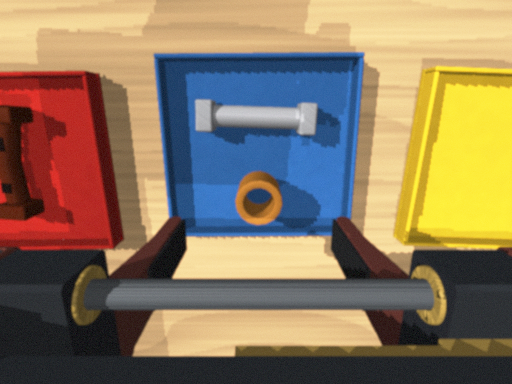

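The sound pin, at (256,117), and the bushing, at (259,200), both sit in the blue tray. The mallet head is next.

```bash
python3 -m creep '[{"translation":[-20,41,3],"angular":[0,0,-0.05],"jaw":1},{"translation":[-45,91,3],"angular":[0,0,-0.05],"jaw":1},{"translation":[-70,141,3],"angular":[0,0,-0.05],"jaw":1},{"translation":[-95,191,3],"angular":[0,0,-0.05],"jaw":1},{"translation":[-120,241,3],"angular":[0,0,-0.05],"jaw":1},{"translation":[-141,284,3],"angular":[0,0,-0.05],"jaw":1},{"translation":[-141,284,3],"angular":[0,0,-0.05],"jaw":1},{"translation":[-141,284,3],"angular":[0,0,-0.05],"jaw":1}]'; python3 - <<'E'
from h import *
move([448.5,-289,7],93)
E
```

```text
t: 25.6
ee_pos: [448.9, -289.0, 110.6]
orientation: [-3.14, -0.074, 0.0]
ft_force: [0.4, -0.1, 0.3]
width: 87.4
grasp_force: 0.0
tcp [ 448.9 -289.   110.6] tool y yaw -87.3 q6 0.93 t 25.6
shift [ -0.4   0.  103.6]
turn [0.000e+00 1.000e-03 3.136e+00]
turn [-0.     0.    -0.005]
```

```bash
python3 -m creep '[{"translation":[0,0,40],"angular":[0,0,0],"jaw":1},{"translation":[0,0,75],"angular":[0,0,0],"jaw":1},{"translation":[0,0,96],"angular":[0,0,0],"jaw":1},{"translation":[0,0,104],"angular":[0,0,0],"jaw":1},{"translation":[0,0,104],"angular":[0,0,0],"jaw":0},{"translation":[0,0,104],"angular":[0,0,0],"jaw":0},{"translation":[0,0,104],"angular":[0,0,0],"jaw":0},{"translation":[0,0,104],"angular":[0,0,0],"jaw":0}]'; python3 -m creep '[{"translation":[0,0,0],"angular":[0,0,0],"jaw":0},{"translation":[0,0,0],"angular":[0,0,0],"jaw":0},{"translation":[0,0,-1],"angular":[0,0,0],"jaw":0},{"translation":[0,0,-15],"angular":[0,0,0],"jaw":0},{"translation":[0,0,-50],"angular":[0,0,0],"jaw":0},{"translation":[0,0,-85],"angular":[0,0,0],"jaw":0},{"translation":[0,0,-85],"angular":[0,0,0],"jaw":0},{"translation":[0,0,-85],"angular":[0,0,0],"jaw":0}]'; python3 - <<'E'
from h import *
move([613,-268,90],87.5)
E
```

```text
t: 26.6
ee_pos: [449.2, -289.6, 7.3]
orientation: [3.14, 0.075, 0.001]
ft_force: [-0.0, 0.3, -0.9]
width: 51.4
grasp_force: 0.0
t: 27.6
ee_pos: [448.4, -289.0, 91.3]
orientation: [-3.14, -0.075, 0.001]
ft_force: [-0.1, -0.1, -3.4]
width: 41.9
grasp_force: 30.0
tcp [ 448.4 -289.    91.3] tool y yaw -87.3 q6 0.93 t 27.6
shift [165.4 -13.1   1.3]
turn [-1.00e-03 -0.00e+00 -3.05e+00]
turn [-0.     0.     0.091]
```

```bash
python3 -m creep '[{"translation":[30,-3,0],"angular":[0,0,0.05],"jaw":0},{"translation":[75,-8,0],"angular":[0,0,0.09],"jaw":0},{"translation":[120,-12,0],"angular":[0,0,0.09],"jaw":0},{"translation":[150,-15,0],"angular":[0,0,0.09],"jaw":0},{"translation":[165,-16,0],"angular":[0,0,0.09],"jaw":0},{"translation":[165,-16,0],"angular":[0,0,0.09],"jaw":0},{"translation":[165,-16,25],"angular":[0,0,0.09],"jaw":0},{"translation":[165,-16,45],"angular":[0,0,0.09],"jaw":0}]'; python3 - <<'E'
from h import *
move([613,-265,13],87.5)
cv2.imwrite('pics/w7.png',ctrl.get_image('wrist')[:,:,::-1])
E
```

```text
t: 28.6
ee_pos: [611.0, -265.5, 45.4]
orientation: [-3.14, 0.067, 0.003]
ft_force: [0.1, -0.2, -2.2]
width: 41.7
grasp_force: 30.0
tcp [ 611.  -265.5   45.4] tool y yaw -92.5 q6 1.19 t 28.6
shift [ 2.  -0.6 32.4]
turn [-3.000e-03 -1.000e-03 -3.141e+00]
turn [-0.001  0.002  0.001]
```

View pics/w7.png

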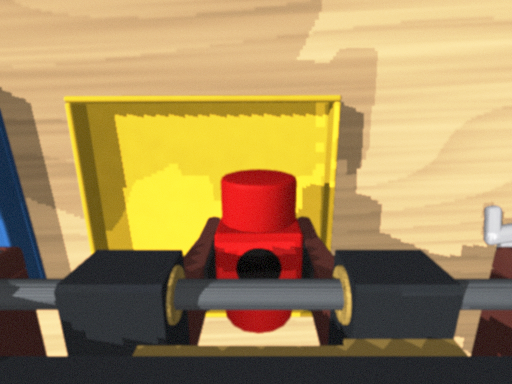

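The mallet is over the yellow tray, whose far corners are at (67,98) and (340,98). I'll check its clearance to the right wall.

```bash
python3 - <<'E'
from h import *
ci=ctrl.camera_info('wrist')
for p in [(67,98),(340,98),(331,240)]: print(ground(ci,p,22).round(1)[:2])
E
```

```text
[ 694.2 -153. ]
[ 687.4 -316.4]
[ 594.7 -313.4]
```

```bash
python3 -m creep '[{"translation":[0,-2,15],"angular":[0,0,0],"jaw":0},{"translation":[0,-2,25],"angular":[0,0,0],"jaw":0},{"translation":[0,-2,30],"angular":[0,0,0],"jaw":0},{"translation":[0,-2,32],"angular":[0,0,0],"jaw":0},{"translation":[0,-2,33],"angular":[0,0,0],"jaw":0},{"translation":[0,-2,33],"angular":[0,0,0],"jaw":0},{"translation":[0,-2,33],"angular":[0,0,0],"jaw":0},{"translation":[0,-2,33],"angular":[0,0,0],"jaw":0}]'
```

```text
t: 29.65
ee_pos: [613.1, -263.5, 13.9]
orientation: [3.141, -0.066, 0.0]
ft_force: [0.3, 0.3, -2.2]
width: 41.8
grasp_force: 30.0
```

```bash
python3 -m creep '[{"translation":[0,0,1],"angular":[0,0,0],"jaw":0},{"translation":[0,0,2],"angular":[0,0,0],"jaw":0},{"translation":[0,0,3],"angular":[0,0,0],"jaw":0},{"translation":[0,0,3],"angular":[0,0,0],"jaw":0},{"translation":[0,0,3],"angular":[0,0,0],"jaw":0},{"translation":[0,0,3],"angular":[0,0,0],"jaw":0.6},{"translation":[0,0,3],"angular":[0,0,0],"jaw":0.6},{"translation":[0,0,3],"angular":[0,0,0],"jaw":0.6}]'; python3 -m creep '[{"translation":[0,0,0],"angular":[0,0,0],"jaw":0.6},{"translation":[0,0,-30],"angular":[0,0,0],"jaw":0.6},{"translation":[0,0,-80],"angular":[0,0,0],"jaw":0.6},{"translation":[0,0,-110],"angular":[0,0,0],"jaw":1},{"translation":[0,0,-110],"angular":[0,0,0],"jaw":1},{"translation":[0,0,-110],"angular":[0,0,0],"jaw":1},{"translation":[0,0,-110],"angular":[0,0,0],"jaw":1},{"translation":[0,0,-110],"angular":[0,0,0],"jaw":1}]'; python3 - <<'E'
from h import *
move([460,271,130],90)
E
```

```text
t: 30.65
ee_pos: [613.1, -263.5, 10.6]
orientation: [3.141, -0.066, 0.0]
ft_force: [-0.5, -0.3, 0.4]
width: 52.7
grasp_force: 0.0
t: 31.65
ee_pos: [612.4, -263.2, 119.3]
orientation: [-3.14, 0.066, 0.003]
ft_force: [0.5, 0.7, -0.5]
width: 87.7
grasp_force: 0.0
tcp [ 612.4 -263.2  119.3] tool y yaw -92.4 q6 1.19 t 31.65
shift [-174.8 -527.3   -9.9]
turn [3.000e-03 1.000e-03 3.099e+00]
turn [-0.001  0.002 -0.042]
```

```bash
python3 -m creep '[{"translation":[-15,-45,-10],"angular":[0,0,0],"jaw":1},{"translation":[-35,-105,-10],"angular":[0,0,0],"jaw":1},{"translation":[-54,-163,-10],"angular":[0,0,0],"jaw":1},{"translation":[-73,-221,-10],"angular":[0,0,0],"jaw":1},{"translation":[-92,-279,-10],"angular":[0,0,0],"jaw":1},{"translation":[-111,-337,-10],"angular":[0,0,0],"jaw":1},{"translation":[-130,-395,-10],"angular":[0,0,0],"jaw":1},{"translation":[-150,-453,-10],"angular":[0,0,0],"jaw":1}]'; python3 -m creep '[{"translation":[-15,-45,0],"angular":[0,0,0],"jaw":1},{"translation":[-25,-74,0],"angular":[0,0,0],"jaw":1},{"translation":[-25,-74,0],"angular":[0,0,0],"jaw":1},{"translation":[-25,-74,0],"angular":[0,0,0],"jaw":1},{"translation":[-25,-74,0],"angular":[0,0,0],"jaw":1},{"translation":[-25,-74,0],"angular":[0,0,0],"jaw":1},{"translation":[-25,-74,0],"angular":[0,0,0],"jaw":1},{"translation":[-25,-74,0],"angular":[0,0,0],"jaw":1}]'; python3 - <<'E'
from h import *
move([460,271,130],90)
cv2.imwrite('pics/w8.png',ctrl.get_image('wrist')[:,:,::-1])
print([(round(e['score'],2),np.round(e['rect'])) for e in ctrl.look_for('wrist','foot_pad')[:2]])
E
```

```text
t: 32.65
ee_pos: [481.5, 197.2, 130.4]
orientation: [3.141, -0.067, -0.0]
ft_force: [0.5, -0.4, -0.4]
width: 87.6
grasp_force: 0.0
t: 33.65
ee_pos: [460.5, 270.2, 130.7]
orientation: [-3.141, 0.067, -0.0]
ft_force: [0.0, -0.2, 1.0]
width: 87.5
grasp_force: 0.0
tcp [460.5 270.2 130.7] tool y yaw -92.4 q6 2.12 t 33.65
shift [-0.6 -0.8  0.7]
turn [-0.     0.     3.099]
turn [-0.    -0.    -0.043]
[(0.97, array([234., 159., 284., 204.]))]
```

View pics/w8.png

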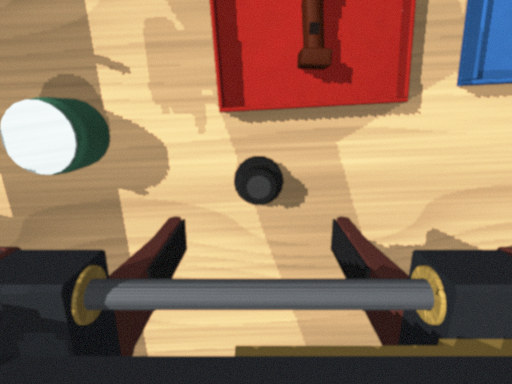

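The foot pad's flange is centred at (259,181), with the top of its boss at about (258,188).

```bash
python3 - <<'E'
from h import *
ci=ctrl.camera_info('wrist')
print(ground(ci,(259,181),7),ground(ci,(258,188),32))
move([461,271,14],90)
E
```

```text
[464.02774209 270.09656281   7.        ] [463.47577823 271.08755926  32.        ]
tcp [460.5 270.4 130.7] tool y yaw -92.4 q6 2.12 t 33.75
shift [  0.5  -0.6 116.7]
turn [-0.     0.     3.099]
turn [-0.    -0.    -0.042]
```

```bash
python3 -m creep '[{"translation":[3,0,45],"angular":[0,0,0],"jaw":1},{"translation":[3,0,85],"angular":[0,0,0],"jaw":1},{"translation":[3,0,108],"angular":[0,0,0],"jaw":1},{"translation":[3,0,115],"angular":[0,0,0],"jaw":1},{"translation":[3,0,116],"angular":[0,0,0],"jaw":0},{"translation":[3,0,116],"angular":[0,0,0],"jaw":0},{"translation":[3,0,116],"angular":[0,0,0],"jaw":0},{"translation":[3,0,116],"angular":[0,0,0],"jaw":0}]'; python3 -m creep '[{"translation":[0,0,0],"angular":[0,0,0],"jaw":0},{"translation":[0,0,0],"angular":[0,0,0],"jaw":0},{"translation":[0,0,0],"angular":[0,0,0],"jaw":0},{"translation":[0,0,-15],"angular":[0,0,0],"jaw":0},{"translation":[0,0,-50],"angular":[0,0,0],"jaw":0},{"translation":[0,0,-86],"angular":[0,0,0],"jaw":0},{"translation":[0,0,-86],"angular":[0,0,0],"jaw":0},{"translation":[0,0,-86],"angular":[0,0,0],"jaw":0}]'; python3 - <<'E'
from h import *
move([610,-192,100],87.5)
E
```

```text
t: 34.75
ee_pos: [463.7, 270.5, 15.3]
orientation: [-3.14, 0.066, -0.002]
ft_force: [0.8, 0.4, 0.2]
width: 51.0
grasp_force: 0.0
t: 35.75
ee_pos: [463.0, 270.1, 100.5]
orientation: [3.141, -0.066, -0.0]
ft_force: [0.1, 0.2, -1.0]
width: 33.3
grasp_force: 30.0
tcp [463.  270.1 100.5] tool y yaw -92.4 q6 2.12 t 35.75
shift [166.4 455.5   0.6]
turn [-0.    0.   -3.14]
turn [0.    0.    0.001]
```

```bash
python3 -m creep '[{"translation":[10,27,0],"angular":[0,0,0],"jaw":0},{"translation":[27,75,0],"angular":[0,0,0],"jaw":0},{"translation":[47,129,0],"angular":[0,0,0],"jaw":0},{"translation":[67,183,0],"angular":[0,0,0],"jaw":0},{"translation":[87,237,0],"angular":[0,0,0],"jaw":0},{"translation":[106,291,0],"angular":[0,0,0],"jaw":0},{"translation":[124,340,0],"angular":[0,0,0],"jaw":0},{"translation":[140,383,0],"angular":[0,0,0],"jaw":0}]'; python3 -m creep '[{"translation":[14,38,0],"angular":[0,0,0],"jaw":0},{"translation":[23,63,0],"angular":[0,0,0],"jaw":0},{"translation":[26,72,0],"angular":[0,0,0],"jaw":0},{"translation":[26,72,0],"angular":[0,0,0],"jaw":0},{"translation":[26,72,20],"angular":[0,0,0],"jaw":0},{"translation":[26,72,40],"angular":[0,0,0],"jaw":0},{"translation":[26,72,40],"angular":[0,0,0],"jaw":0},{"translation":[26,72,40],"angular":[0,0,0],"jaw":0}]'; python3 - <<'E'
from h import *
move([610,-192,20],87.5)
cv2.imwrite('pics/w9.png',ctrl.get_image('wrist')[:,:,::-1])
E
```

```text
t: 36.75
ee_pos: [586.3, -120.0, 98.9]
orientation: [-3.14, 0.067, 0.005]
ft_force: [0.1, 0.3, -0.6]
width: 32.8
grasp_force: 30.0
t: 37.75
ee_pos: [610.0, -190.9, 60.3]
orientation: [-3.141, 0.066, 0.001]
ft_force: [0.6, 0.3, -0.8]
width: 33.2
grasp_force: 30.0
tcp [ 610.  -190.9   60.3] tool y yaw -92.4 q6 1.29 t 37.75
shift [ 0.1  1.1 40.3]
turn [-1.00e-03 -0.00e+00 -3.14e+00]
turn [-0.     0.001  0.002]
```

View pics/w9.png

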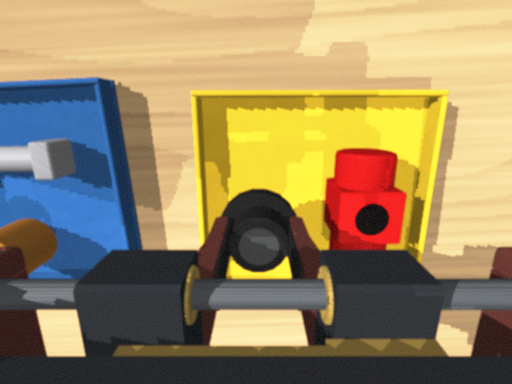

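The foot pad, at (260,235), hangs clear between the left wall and the upright mallet, so I'll lower it.

```bash
python3 -m creep '[{"translation":[0,0,18],"angular":[0,0,0],"jaw":0},{"translation":[0,0,30],"angular":[0,0,0],"jaw":0},{"translation":[0,0,36],"angular":[0,0,0],"jaw":0},{"translation":[0,0,39],"angular":[0,0,0],"jaw":0},{"translation":[0,0,40],"angular":[0,0,0],"jaw":0},{"translation":[0,0,40],"angular":[0,0,0],"jaw":0},{"translation":[0,0,40],"angular":[0,0,0],"jaw":0},{"translation":[0,0,40],"angular":[0,0,0],"jaw":0}]'
```

```text
t: 38.8
ee_pos: [610.2, -191.3, 20.9]
orientation: [3.141, -0.066, 0.001]
ft_force: [-0.8, 1.4, -1.5]
width: 32.9
grasp_force: 30.0
```

```bash
python3 -m creep '[{"translation":[0,0,1],"angular":[0,0,0],"jaw":0},{"translation":[0,0,2],"angular":[0,0,0],"jaw":0},{"translation":[0,0,2],"angular":[0,0,0],"jaw":0},{"translation":[0,0,2],"angular":[0,0,0],"jaw":0},{"translation":[0,0,2],"angular":[0,0,0],"jaw":0},{"translation":[0,0,2],"angular":[0,0,0],"jaw":0.5},{"translation":[0,0,2],"angular":[0,0,0],"jaw":0.5},{"translation":[0,0,2],"angular":[0,0,0],"jaw":0.5}]'; python3 -m creep '[{"translation":[0,0,0],"angular":[0,0,0],"jaw":0.5},{"translation":[0,0,-30],"angular":[0,0,0],"jaw":0.5},{"translation":[0,0,-80],"angular":[0,0,0],"jaw":0.5},{"translation":[0,0,-130],"angular":[0,0,0],"jaw":0.5},{"translation":[-60,0,-180],"angular":[0,0,0],"jaw":1},{"translation":[-100,0,-200],"angular":[0,0,0],"jaw":1},{"translation":[-100,0,-200],"angular":[0,0,0],"jaw":1},{"translation":[-100,0,-200],"angular":[0,0,0],"jaw":1}]'; python3 - <<'E'
from h import *
a=ctrl.get_image('wrist');b=ctrl.get_image('side')[110:300,120:370]
cv2.imwrite('pics/w10.png',np.hstack([cv2.resize(a,(400,300)),cv2.resize(b,(395,300))])[:,:,::-1])
E
```

```text
t: 39.8
ee_pos: [610.0, -191.3, 18.5]
orientation: [-3.141, 0.066, 0.0]
ft_force: [0.4, -0.2, -0.2]
width: 43.7
grasp_force: 0.0
t: 40.8
ee_pos: [510.7, -187.3, 218.9]
orientation: [3.14, -0.067, 0.002]
ft_force: [-0.3, -0.9, -0.1]
width: 80.4
grasp_force: 0.0
```

View pics/w10.png

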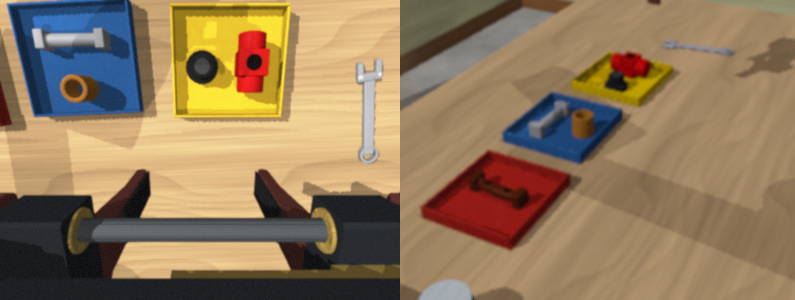

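All five parts lie flat in the right trays, clear of each other, and the tin and spanner are where they were. I'm handing in.

```bash
python3 -c "
from workcell import ctrl
print(ctrl.close_job())"
```

```text
the job is handed in; nothing more can be done
None
```

I handed the job in at about 41 s: the dented pin went into the red tray first, then the sound pin and bushing into blue and the mallet head and foot pad into yellow, all flat and released in the last pictures, with the grease tin and spanner untouched; no verdict came back.

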